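# Load converter modules into an x-y carrier and inspect them in turn

### The job

Stand every black converter module that is on the bench upright in a free slot of the x-y carriage, all the way down and centred along the slot; leave the low brass blank in the slot it already occupies. When all are in, slide the carriage by its grip post to bring the modules one after another, from the longest to the shortest, with the white dot directly under the tip of the fixed pointer, keeping each still there for a good two seconds. Then pull the carriage back to its front stop with everything still standing in its slots, let go, and leave the multimeter, bit case and jar alone.

Things in the scene. Friction and masses are not known exactly. Their poses are not given: they have to be found in the camera images.
- mod_a: loose plug-in converter module, the longest: a black potted upright plate 60 mm long (its x), 16 mm thick (its y), 42 mm high (its z), about 54 g, white dot at the centre of its top; origin at the centre of its underside. May be absent. Starts upright on the bench, as it must stand in a slot, either way round
- mod_b: loose plug-in converter module, of middle length: a black potted upright plate 52 mm long (its x), 16 mm thick (its y), 42 mm high (its z), about 46 g, white dot at the centre of its top; origin at the centre of its underside. May be absent. Starts upright on the bench, as it must stand in a slot, either way round
- mod_c: loose plug-in converter module, of middle length: a black potted upright plate 44 mm long (its x), 16 mm thick (its y), 42 mm high (its z), about 39 g, white dot at the centre of its top; origin at the centre of its underside. May be absent. Starts upright on the bench, as it must stand in a slot, either way round
- mod_d: loose plug-in converter module, the shortest: a black potted upright plate 36 mm long (its x), 16 mm thick (its y), 42 mm high (its z), about 32 g, white dot at the centre of its top; origin at the centre of its underside. May be absent. Starts upright on the bench, as it must stand in a slot, either way round
- blank0: low plain brass blank, 34 x 16 x 28 mm high, 80 g, loose, standing in slot0 from the start if present (absent otherwise): that slot is taken; origin at the centre of its underside
- blank1: low plain brass blank, 34 x 16 x 28 mm high, 80 g, loose, standing in slot1 from the start if present (absent otherwise): that slot is taken; origin at the centre of its underside
- blank2: low plain brass blank, 34 x 16 x 28 mm high, 80 g, loose, standing in slot2 from the start if present (absent otherwise): that slot is taken; origin at the centre of its underside
- blank3: low plain brass blank, 34 x 16 x 28 mm high, 80 g, loose, standing in slot3 from the start if present (absent otherwise): that slot is taken; origin at the centre of its underside
- blank4: low plain brass blank, 34 x 16 x 28 mm high, 80 g, loose, standing in slot4 from the start if present (absent otherwise): that slot is taken; origin at the centre of its underside
- slot0 (a point): floor centre of carriage slot 0, 36 mm above the bench; x along the slot, z up. 18 mm wide (y), 28 mm long (x), open at both ends, between ridges 21 mm high with round tops (radius 9 mm; walls straight for the lowest 12 mm). A module's ends overhang the ridges and can be held; 33 mm from the row, lips 6 mm high edge the carriage floor; the -y end slot, next 36 mm on
- slot1 (a point): floor centre of carriage slot 1, 36 mm above the bench; x along the slot, z up. 18 mm wide (y), 28 mm long (x), open at both ends, between ridges 21 mm high with round tops (radius 9 mm; walls straight for the lowest 12 mm). A module's ends overhang the ridges and can be held; 33 mm from the row, lips 6 mm high edge the carriage floor
- slot2 (a point): floor centre of carriage slot 2, 36 mm above the bench; x along the slot, z up. 18 mm wide (y), 28 mm long (x), open at both ends, between ridges 21 mm high with round tops (radius 9 mm; walls straight for the lowest 12 mm). A module's ends overhang the ridges and can be held; 33 mm from the row, lips 6 mm high edge the carriage floor; the middle slot
- slot3 (a point): floor centre of carriage slot 3, 36 mm above the bench; x along the slot, z up. 18 mm wide (y), 28 mm long (x), open at both ends, between ridges 21 mm high with round tops (radius 9 mm; walls straight for the lowest 12 mm). A module's ends overhang the ridges and can be held; 33 mm from the row, lips 6 mm high edge the carriage floor
- slot4 (a point): floor centre of carriage slot 4, 36 mm above the bench; x along the slot, z up. 18 mm wide (y), 28 mm long (x), open at both ends, between ridges 21 mm high with round tops (radius 9 mm; walls straight for the lowest 12 mm). A module's ends overhang the ridges and can be held; 33 mm from the row, lips 6 mm high edge the carriage floor; the +y end slot
- grip (a point): top centre of the carriage's black square grip post, 20 x 20 x 40 mm high, faces along the point's x and y; top 76 mm above the bench, 110 mm from the slot row on the robot's side. Held from above and moved level it slides the carriage both ways; each slide rubs with about 1.5 N and stays where left; the carriage does not turn
- saddle (a joint): long slide of the carriage, m: 0 = at the front stop nearest the robot (start), grows away from the robot along the slots' x; stop at 0.13
- carriage (a joint): cross slide of the carriage, m: 0 = middle (start), grows along the slots' y; stops at -0.092 and 0.092
- pointer (a point): tip of the fixed pointer under the inspection scope, 105 mm above the bench, straight down (a seated module's top is 78 mm up); 8 mm stem under a 30 mm thick black tube that starts 175 mm up; the scope's post stands about 130 mm beyond it, away from the robot, with an arm at 262 mm height
- meter: bystander: red and black multimeter, 160 x 80 x 40 mm, lying on the bench, origin under its centre; leave alone
- bitcase: bystander: black bit case, 70 x 120 x 26 mm, origin under its centre; leave alone
- flux: bystander: small amber jar, 48 mm diameter, 50 mm high, origin under its centre; leave alone
Mind the look-alikes: they are no part of the job. Leave any pink look-alike of the mod_c alone.

How it is judged:
By the outcome, as a careful person would: the job done as asked, in the order asked, and still so for the second after the job is handed in, with the robot touching nothing.
Of blank0, blank1, blank2, blank3, blank4 only 1 to 1 are there at a start; the rules pass over those that are not, and their reading is None.
Of mod_a, mod_b, mod_c, mod_d only 3 to 4 are there at a start; the rules pass over those that are not, and their reading is None.
At some moment in a run one of mod_a, mod_b, mod_c, mod_d may be knocked a few centimetres aside while the robot is not near it.
It also fails if it takes over 210 s, if anything falls off the work surface, if the arm or the gripper's body presses on something with over 40 N, if the wrist force passes 120 N, or if a joint passes its speed limit or range.

### The arm

A 7-joint arm with a two-finger parallel gripper is mounted at the origin on the work surface. World frame = base frame: x ahead of the robot, y to its left, z up, the work surface at z = 0. Lengths are in m, angles in degrees, forces in N, time in s.
With the tool pointing down it reaches from about 0.425 to 0.875 m from the base axis. Payload 4.7 kg.
Tool frame: the origin (TCP) lies between the finger pads; the fingertips stand 11 mm ahead of it and the grasp point (between the pads) lies 8 mm behind it; z points along the fingers, y is the line along which they close (so a half turn about z gives the same grasp; the last joint's range is limited). The gripper opens to 85 mm and grips with 20 to 120 N. Pads are 22 mm wide; open, the fingers measure 114 mm over their backs; the gripper's body (76 mm by 85 mm) begins 54 mm behind the grasp point. The pads swing forward as they close: fully open they stand 13 mm farther back than shut.
Start: joints at [67.729, 18.392, -4.016, 83.108, 1.295, 78.541, -3.26], TCP at [0.255, -0.598, 0.242] pointing down, gripper open.
Joint ranges: [-163.93, 163.93], [-17.29, 119.83], [-79.2, 71.16], [3.27, 140.29], [-89.18, 269.18], [5.43, 117.66], [-154.24, 154.24]. Speed limits (degrees/s): [147.25, 147.25, 180, 180, 180, 180, 180].

### API

Orientations are given as [roll, pitch, yaw] about the fixed x, y, z axes, in that order (R = Rz(yaw) Ry(pitch) Rx(roll)).
In Python, from bench import move_ptp, move_linear, move_joints, set_gripper, wait, ik, read_camera, get_calibration, Unreachable, close_job, current_clock, current_joint_positions, current_joint_vel, current_joint_torque, current_position, current_ee_rot, current_ft_force, current_moment, current_gripper_width, current_grip_force gives the robot as it stands. Calls block until the motion is done:
- move_ptp(position, orientation): joint-space move of the TCP to a pose.
- move_linear(position, max_speed=0.15, rot=None, contact_N=None): straight line of the TCP; rot=None keeps the orientation; max_speed is the mean speed in m/s. With contact_N (N) it stops when the force on the tool has changed by that much, and returns True; else False.
- move_joints(angles): joint-space move.
- set_gripper(opening): opening from 0.0 (shut) to 1.0 (fully open); the grip force is fixed at half the most; returns when the fingers have stopped.
- wait(seconds).
- ik(position, orientation): joint angles nearest the present ones, or None.
- read_camera(name): name is "scene" or "top" or "wrist"; returns the picture (384x512x3 uint8, red, green, blue); there is no depth.
- get_calibration(name): a dict with "K" (3x3 intrinsics, pixels), "pose" (4x4, takes a point from camera to world coordinates); the wrist camera has in their place "hand_eye" (4x4, takes a point from camera to tool coordinates, whose origin is the TCP and whose axes are the flange's). Camera axes: x right, y down, z forward; pixel columns grow to the right and rows downward; lengths in m; the calibration is good to about 2 mm. A picture is of the moment at which its call begins: read the wrist's pose just before it. get_calibration takes no time and is no camera call.
A pose or a line that the arm cannot do raises Unreachable and nothing moves.
- close_job(): hands the job in; it is judged then, once.
Readings, each from a call of its own:
- current_clock(): time.
- current_joint_positions(): joint angles.
- current_joint_vel(): joint speeds.
- current_joint_torque(): joint torques, N m.
- current_position(): TCP position.
- current_ee_rot(): TCP orientation.
- current_ft_force(): force on the tool from outside, world axes, zero at the start.
- current_moment(): the same for the moment, N m.
- current_gripper_width(): opening from 0.0 (shut) to 1.0 (fully open).
- current_grip_force(): force on a finger pad.
Only numpy, scipy, OpenCV 4.12 (cv2) and the standard library are available. Lean on these libraries where they do the work, as an engineer would, in place of code of your own. Each camera call takes 0.05 s, during which the arm holds its last target. There are 200 camera calls.

## Working session

There is one attempt and no reset: what is moved stays moved. The work goes in short steps, each a Python script; the robot and the scene stay as the last script left them, time stands still between calls to the robot, and variables do not carry over. Pictures are saved under pics/ and viewed, at most 14 in all, crops included, and the job is handed in when it is done.

```bash
mkdir -p pics; ls; python3 - <<'E'
from bench import *
import cv2,numpy as np
np.set_printoptions(precision=4,suppress=True)
for n in("scene","top"):
    im=read_camera(n); cv2.imwrite(f"pics/{n}0.png",cv2.cvtColor(im,cv2.COLOR_RGB2BGR))
    c=get_calibration(n);print(n,c["K"],c["pose"])
print(get_calibration("wrist"),current_position(),current_ee_rot(),current_clock())
E
```

```text
pics
scene [[450.237    0.     264.9374]
 [  0.     450.237  197.5032]
 [  0.       0.       1.    ]] [[-0.5645  0.5127 -0.6469  1.3064]
 [ 0.8255  0.3503 -0.4426  0.4909]
 [-0.0003 -0.7838 -0.621   0.7787]
 [ 0.      0.      0.      1.    ]]
top [[446.601    0.     257.0895]
 [  0.     446.601  194.1878]
 [  0.       0.       1.    ]] [[ 0.0161 -0.9865  0.163   0.3567]
 [-0.9998 -0.0147  0.0097 -0.0301]
 [-0.0072 -0.1631 -0.9866  1.2754]
 [ 0.      0.      0.      1.    ]]
{'K': array([[323.3259,   0.    , 256.4737],
       [  0.    , 323.3259, 190.89  ],
       [  0.    ,   0.    ,   1.    ]]), 'hand_eye': array([[ 0.0008, -0.9571, -0.2897,  0.0738],
       [ 1.    ,  0.0005,  0.0012,  0.0005],
       [-0.001 , -0.2897,  0.9571, -0.1316],
       [ 0.    ,  0.    ,  0.    ,  1.    ]])} [ 0.2546 -0.5976  0.2414] [-179.9049    0.0061   23.0796] 0.1
```

View pics/scene0.png

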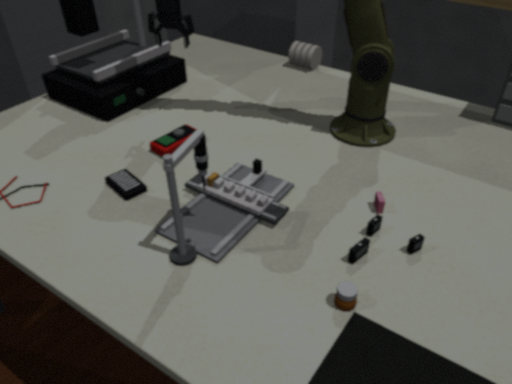

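View pics/top0.png

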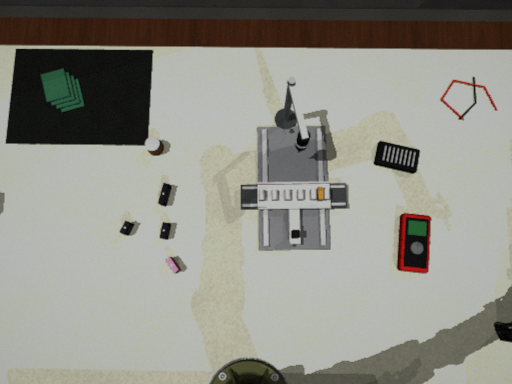

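Black candidates in the top view are (165,194), (165,230) and (127,228). The pink look-alike at (173,265) is excluded, as are the bit case at (397,157), the post at (296,234) and the black mat at (80,97). The brass blank sits at (321,193), the −y end. Next I'll take a rough triangulation and the close wrist views.

```bash
cat > h.py <<'E'
from bench import *
import cv2,numpy as np
from scipy.spatial.transform import Rotation as R
np.set_printoptions(precision=4,suppress=True)
def ray(K,T,p):
    d=np.linalg.solve(K,[p[0],p[1],1.]); return T[:3,3],T[:3,:3]@d
def plane(K,T,p,z):
    o,d=ray(K,T,p); return o+d*(z-o[2])/d[2]
def tri(obs):
    A=np.zeros((3,3));b=np.zeros(3)
    for K,T,p in obs:
        o,d=ray(K,T,p);d=d/np.linalg.norm(d);M=np.eye(3)-np.outer(d,d);A+=M;b+=M@o
    x=np.linalg.solve(A,b)
    return x,[np.linalg.norm(np.cross(x-ray(*o)[0],ray(*o)[1]/np.linalg.norm(ray(*o)[1]))) for o in obs]
def cal(n):
    c=get_calibration(n); return c["K"],c["pose"]
def wrist(name=None):
    c=get_calibration("wrist");T=np.eye(4);T[:3,3]=current_position()
    T[:3,:3]=R.from_euler("xyz",current_ee_rot(),degrees=True).as_matrix()
    im=cv2.cvtColor(read_camera("wrist"),cv2.COLOR_RGB2BGR)
    T=T@c["hand_eye"]
    if name: cv2.imwrite(f"pics/{name}.png",im);np.save(f"pics/{name}.npy",T)
    return im,c["K"],T
def whites(im,lo=8,hi=1500,th=150):
    g=cv2.inRange(cv2.cvtColor(im,cv2.COLOR_BGR2HSV),(0,0,th),(180,70,255))
    n,l,s,c=cv2.connectedComponentsWithStats(g)
    return [(c[i],s[i]) for i in range(1,n) if lo<s[i][4]<hi]
def down(yaw): return [180,0,yaw]
E
python3 - <<'E'
from h import *
K,T=cal("top")
for n,p,z in[("m1",(165,194),.04),("m2",(165,230),.04),("m3",(127,228),.04),("pink",(173,265),.04),("blank",(321,193),.064),("post",(296,233),.076),("s4",(263,195),.057),("tube",(302,143),.175),("jar",(153,146),.03)]:
    print(n,plane(K,T,p,z))
E
```

```text
m1 [0.5574 0.2407 0.04  ]
m2 [0.4563 0.2356 0.04  ]
m3 [0.4603 0.3415 0.04  ]
pink [0.361 0.209 0.04 ]
blank [ 0.5627 -0.1937  0.064 ]
post [ 0.4508 -0.1243  0.076 ]
s4 [ 0.5559 -0.0345  0.057 ]
tube [ 0.6721 -0.1314  0.175 ]
jar [0.6987 0.2845 0.03  ]
```

```bash
python3 - <<'E'
from h import *
for yaw in (0,90,180,-90):
    print(yaw,[None if (q:=ik(p,down(yaw))) is None else np.round(q[6]) for p in ([.52,.27,.25],[.46,.30,.28],[.56,-.12,.25],[.45,-.12,.06],[.58,-.22,.06],[.58,-.03,.06],[.46,.34,.03])])
move_ptp([.52,.28,.27],down(0)); wrist("w1")
move_ptp([.54,.22,.27],down(0)); wrist("w2")
move_ptp([.58,-.12,.30],down(0)); wrist("w3")
print(current_clock())
a=np.hstack([cv2.imread("pics/w1.png")[:, :],cv2.imread("pics/w3.png")]);cv2.imwrite("pics/m1.png",cv2.resize(a,(800,300),interpolation=cv2.INTER_AREA))
E
```

```text
0 [np.float64(-124.0), np.float64(-137.0), np.float64(-85.0), np.float64(-82.0), np.float64(-79.0), np.float64(-101.0), np.float64(-152.0)]
90 [np.float64(-39.0), np.float64(-39.0), np.float64(4.0), np.float64(7.0), np.float64(7.0), np.float64(-12.0), np.float64(-66.0)]
180 [np.float64(49.0), np.float64(51.0), np.float64(93.0), np.float64(96.0), np.float64(95.0), np.float64(75.0), np.float64(20.0)]
-90 [np.float64(134.0), np.float64(134.0), None, np.float64(-153.0), np.float64(-135.0), np.float64(153.0), np.float64(111.0)]
5.1083
```

View pics/w1.png

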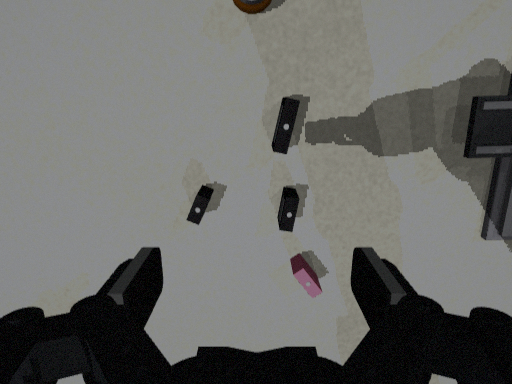

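View pics/w3.png

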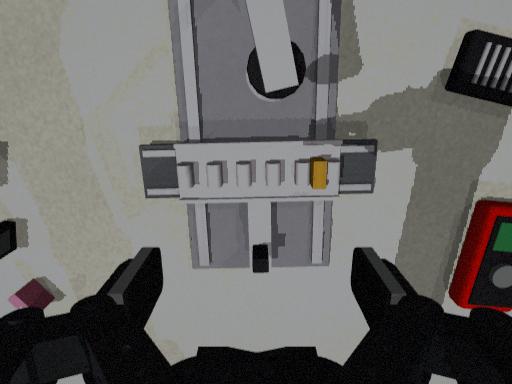

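w1 shows the black modules' dots at (286,127), (289,215) and (198,210), with the pink decoy at (307,285) and the jar at the top edge. w3 shows six ridges at columns 185 to 332 and the blank at (320,174) in slot0, so slots 1–4 are free. Next come the close-ups from directly above each module and the slots, plus tilted views of the pointer.

```bash
cat >> h.py <<'E'
def lookpose(cam,target,roll):
    z=np.subtract(target,cam);z=z/np.linalg.norm(z);x=np.cross(z,[0,0,1.]);x/=np.linalg.norm(x)
    C=np.eye(4);C[:3,:3]=np.c_[x,np.cross(z,x),z]@R.from_euler("z",roll,degrees=True).as_matrix();C[:3,3]=cam
    T=C@np.linalg.inv(get_calibration("wrist")["hand_eye"])
    return T[:3,3],R.from_matrix(T[:3,:3]).as_euler("xyz",degrees=True)
E
python3 - <<'E'
from h import *
w=[]
for f in("w1","w2"):
    w.append((get_calibration("wrist")["K"],np.load(f"pics/{f}.npy"),cv2.imread(f"pics/{f}.png")))
near=lambda im,g,r=12:min([c for c,s in whites(im,2,80,110)]+[np.array([-999,-999.])],key=lambda c:np.hypot(*(c-g)))
for g in((286,127),(289,215),(198,210)):
    p1=near(w[0][2],g);P=plane(w[0][0],w[0][1],p1,.042)
    c=np.linalg.inv(w[1][1])@np.r_[P,1];u=(w[1][0]@(c[:3]/c[2]))[:2];p2=near(w[1][2],u)
    print(g,p1,u,p2,tri([(w[0][0],w[0][1],p1),(w[1][0],w[1][1],p2)]),P)
c0=np.array([.67,-.13,.12])
for az in range(-80,90,20):
  for el in(20,35,50):
    for d in(.18,.25):
      a,e=np.radians([az+180,el]);cam=c0+d*np.array([np.cos(a)*np.cos(e),np.sin(a)*np.cos(e),np.sin(e)])
      for roll in(0,90,180,270):
        p,r=lookpose(cam,c0,roll);q=ik(p,r)
        if q is not None: print(az,el,d,roll,p,np.round(r))
E
```

```text
(286, 127) [285.9091 126.0909] [229.853  144.9349] [229.8095 145.1429] (array([0.56  , 0.2458, 0.0427]), [np.float64(0.00010050714520030078), np.float64(0.00010050714520039343)]) [0.5601 0.2458 0.042 ]
(289, 215) [289.  214.5] [237.4893 230.5399] [237.5 230.5] (array([0.4566, 0.2395, 0.0418]), [np.float64(2.095439686250727e-05), np.float64(2.0954396862390457e-05)]) [0.4566 0.2395 0.042 ]
(198, 210) [197.4 209.6] [147.0409 226.0819] [146.625 226.   ] (array([0.4639, 0.3475, 0.0445]), [np.float64(0.00012245202048946695), np.float64(0.00012245202048956802)]) [0.4629 0.348  0.042 ]
-80 20 0.18 0 [ 0.6635 -0.0887  0.1003] [-179.  -87.  -81.]
-80 20 0.18 90 [ 0.697  -0.0944  0.1319] [-109.   -6.  174.]
-80 20 0.18 180 [ 0.6659 -0.111   0.162 ] [180.  53. 100.]
-80 20 0.18 270 [ 0.6323 -0.1053  0.1304] [109.  -6.  26.]
-80 20 0.25 0 [ 0.6521 -0.0239  0.1243] [-179.  -87.  -81.]
-80 20 0.25 90 [ 0.6856 -0.0296  0.1558] [-109.   -6.  174.]
-80 20 0.25 180 [ 0.6545 -0.0463  0.1859] [180.  53. 100.]
-80 20 0.25 270 [ 0.6209 -0.0405  0.1544] [109.  -6.  26.]
-80 35 0.18 0 [ 0.6629 -0.0851  0.111
[... 10267 characters left out ...]
-0.2311  0.152 ] [-180.  -72.   80.]
80 35 0.25 90 [ 0.6232 -0.2066  0.1795] [-124.  -10.  -24.]
80 35 0.25 180 [ 0.6594 -0.1943  0.2057] [ 180.   38. -100.]
80 35 0.25 270 [ 0.6876 -0.2189  0.1782] [ 124.  -10. -176.]
80 50 0.18 0 [ 0.6612 -0.1752  0.1239] [-180.  -57.   80.]
80 50 0.18 90 [ 0.6342 -0.1443  0.1454] [-139.  -13.  -21.]
80 50 0.18 180 [ 0.6715 -0.126   0.166 ] [ 180.   23. -100.]
80 50 0.18 270 [ 0.6986 -0.1569  0.1445] [ 139.  -13. -179.]
80 50 0.25 0 [ 0.6534 -0.2195  0.1775] [-180.  -57.   80.]
80 50 0.25 90 [ 0.6264 -0.1887  0.1991] [-139.  -13.  -21.]
80 50 0.25 180 [ 0.6637 -0.1703  0.2197] [ 180.   23. -100.]
80 50 0.25 270 [ 0.6907 -0.2012  0.1981] [ 139.  -13. -179.]
```

```bash
python3 - <<'E'
from h import *
# pointer views first
c0=np.array([.67,-.13,.105]);k=0
for az in(-35,0,35):
  done=False
  for d,el,roll in((.35,30,180),(.35,40,180),(.33,45,180),(.35,30,0),(.35,40,0),(.35,30,90),(.35,30,270)):
    a,e=np.radians([az+180,el]);cam=c0+d*np.array([np.cos(a)*np.cos(e),np.sin(a)*np.cos(e),np.sin(e)])
    p,r=lookpose(cam,c0,roll)
    if ik(p,r) is not None and np.hypot(*(p-c0)[:2])>.1:
      move_ptp(p,r);wrist(f"p{k}");print(k,az,d,el,roll,p);k+=1;break
move_ptp([.52,-.05,.3],down(90))
for i,m in enumerate([(.560,.2458),(.4566,.2395),(.4635,.3477)]):
    move_ptp([m[0]+.074,m[1],.125],down(180)); wrist(f"m{i}c")
move_ptp([.60,.10,.30],down(180))
print(current_clock())
ims=[cv2.imread(f"pics/{n}.png") for n in ["p0","p1","p2","m0c","m1c","m2c"] if cv2.haveImageReader(f"pics/{n}.png")]
print(len(ims))
row=lambda l:np.hstack(l)
cv2.imwrite("pics/mosaic1.png",cv2.resize(np.vstack([row(ims[:3]),row(ims[3:6])]),(800,400),interpolation=cv2.INTER_AREA))
E
```

```text
0 -35 0.35 30 180 [ 0.5393 -0.0394  0.2347]
1 0 0.35 40 180 [ 0.5356 -0.1295  0.26  ]
2 35 0.33 45 180 [ 0.5829 -0.1902  0.2569]
16.1583
6
```

View pics/mosaic1.png

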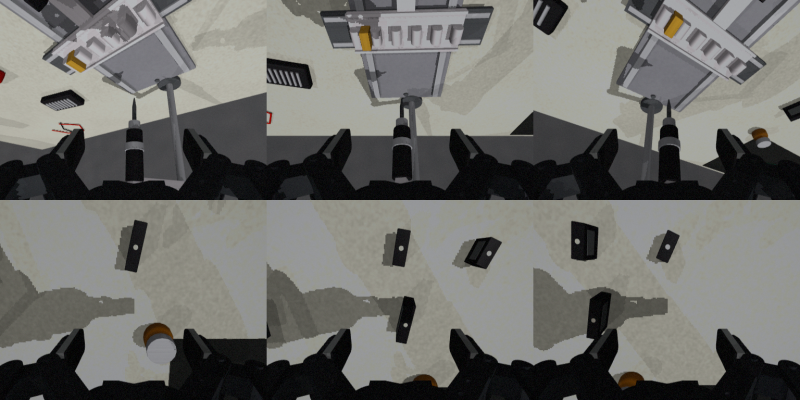

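The mosaic shows the pointer tip near the image centre, at about (256,192), in all three upside-down tilted views. In the lower row each module is seen from straight above. Now I'll do the precise measurements.

```bash
python3 - <<'E'
from h import *
K=get_calibration("wrist")["K"]
out=[]
for i in range(3):
    im=cv2.imread(f"pics/p{i}.png");out.append(cv2.resize(im[140:240,206:306],(260,260),interpolation=cv2.INTER_NEAREST))
cs=[]
for i,m in enumerate([(.560,.2458),(.4566,.2395),(.4635,.3477)]):
    im=cv2.imread(f"pics/m{i}c.png");T=np.load(f"pics/m{i}c.npy")
    c=np.linalg.inv(T)@np.array([*m,.042,1]);u=(K@(c[:3]/c[2]))[:2]
    d=min([c for c,s in whites(im,4,200,110)],key=lambda c:np.hypot(*(c-u)))
    mask=cv2.inRange(cv2.cvtColor(im,cv2.COLOR_BGR2GRAY),0,45)
    n,l,s,_=cv2.connectedComponentsWithStats(mask)
    x,y=np.round(d).astype(int);L=np.bincount(l[y-12:y+13,x-12:x+13].ravel());L[0]=0;lab=L.argmax()
    cn=max(cv2.findContours((l==lab).astype(np.uint8),cv2.RETR_EXTERNAL,cv2.CHAIN_APPROX_NONE)[0],key=cv2.contourArea)
    b=cv2.boxPoints(cv2.minAreaRect(cn));W=np.array([plane(K,T,p,.042)[:2] for p in b])
    P=np.array([plane(K,T,p[0],.042)[:2] for p in cn]).astype(np.float32)
    r=cv2.minAreaRect(P);e=W[1]-W[0],W[2]-W[1];v=max(e,key=np.linalg.norm)
    print(i,u,d,"dot",plane(K,T,d,.042)[:2],"ctr",r[0],"size",np.array(r[1])*1e3,"ang",np.degrees(np.arctan2(v[1],v[0]))%180)
    cv2.drawContours(im,[b.astype(int)],0,(0,0,255),1)
    cs.append(cv2.resize(im[max(0,y-60):y+60,x-60:x+60],(260,260)))
cv2.imwrite("pics/mosaic2.png",np.vstack([np.hstack(out),np.hstack(cs)]))
E
```

```text
0 [259.6332  91.1036] [260.0694  90.2778] dot [0.5595 0.2461] ctr (0.5595800280570984, 0.24592450261116028) size [16.0366 59.0968] ang 166.22038048913697
1 [257.3863  92.3193] [257.8873  92.2254] dot [0.4565 0.2398] ctr (0.4565427601337433, 0.2396990954875946) size [15.9929 43.1814] ang 169.54065979690438
2 [256.5001  91.0018] [257.5811  89.6081] dot [0.4627 0.3484] ctr (0.4627229571342468, 0.348241925239563) size [15.8538 35.2558] ang 154.5801870716535
```

View pics/mosaic2.png

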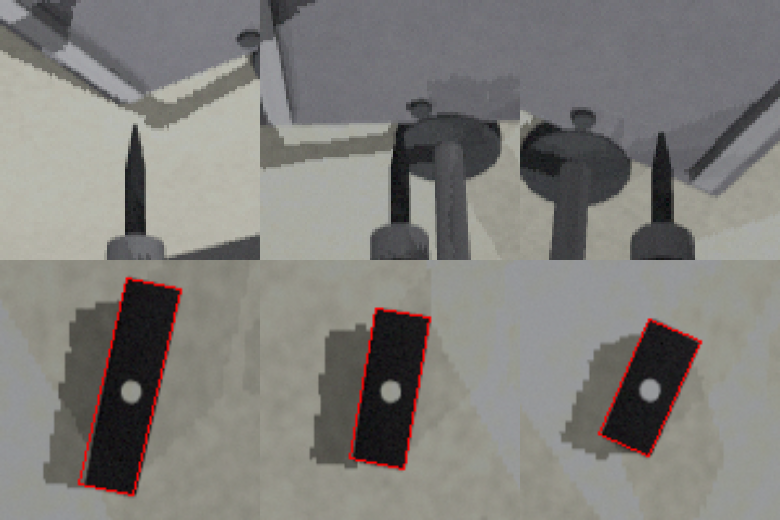

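Segmentation gives module lengths of 59, 43 and 35 mm, so these are mod_a, mod_c and mod_d, and mod_b is absent. The dots coincide with the rectangle centres. Pointer tip pixels are p0 (257.9,188.1), p1 (260.6,188.1) and p2 (260.2,190.8). Next is the row.

```bash
python3 - <<'E'
from h import *
K=get_calibration("wrist")["K"]
print("tip",tri([(K,np.load(f"pics/p{i}.npy"),p) for i,p in enumerate([(257.9,188.1),(260.6,188.1),(260.2,190.8)])]))
move_ptp([.49,-.12,.19],down(0)); a=wrist("r0")
move_ptp([.49,-.17,.22],down(0)); b=wrist("r1")
print(current_clock())
out=[]
for im,K,T in(a,b):
    # rectify plane z=.057: x .50-.62 up , y -.02..-.22 right; 4px/mm
    w=np.array([[.62,-.01,.057],[.62,-.21,.057],[.50,-.21,.057],[.50,-.01,.057]])
    c=(np.linalg.inv(T)@np.c_[w,np.ones(4)].T)[:3];u=(K@(c/c[2]))[:2].T.astype(np.float32)
    M=cv2.getPerspectiveTransform(u,np.float32([[0,0],[800,0],[800,480],[0,480]]))
    out.append(cv2.warpPerspective(im,M,(800,480))[90:390])
cv2.imwrite("pics/rect.png",np.vstack(out))
E
```

```text
tip (array([ 0.666 , -0.1263,  0.1054]), [np.float64(0.0012678610854515023), np.float64(0.0014967967051126019), np.float64(0.0006167910518207246)])
19.0083
```

View pics/rect.png

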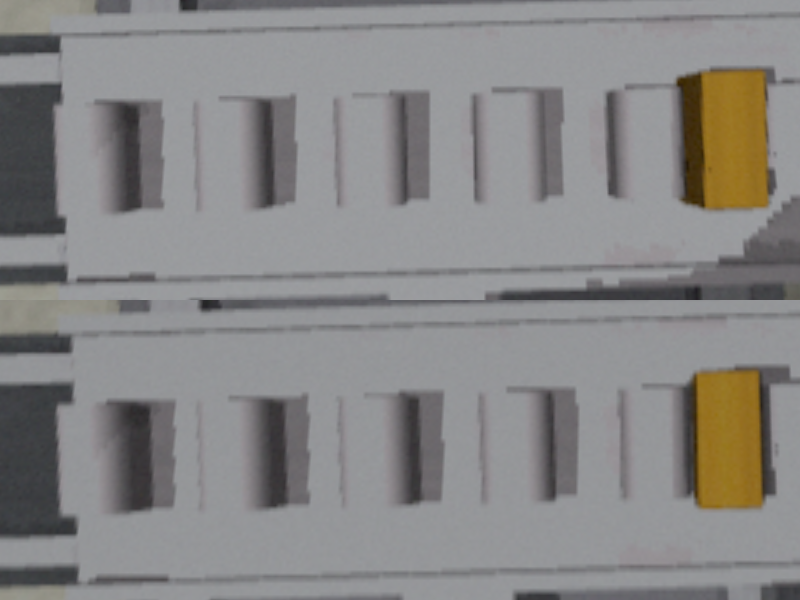

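View pics/r0.png

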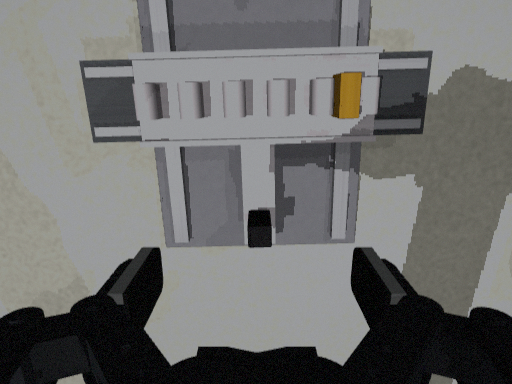

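r0 shows the post top at about (260,236) in line with slot2 at (257,98), the six ridges, and the blank at (348,95). The carriage is yawed by about 1°. I'll measure that yaw with line segments and view the post from straight above. Then I'll grip the post along both axes, because its TCP reading is free of camera error and fixes the slot frame.

```bash
python3 - <<'E'
from h import *
move_ptp([.45-.074,-.124,.20],down(0)) if ik([.376,-.124,.2],down(0)) is not None else move_ptp([.524,-.124,.2],down(180))
im,K,T=wrist("post")
print(current_position(),current_clock())
def segs(im,K,T,z,wh):
    g=cv2.cvtColor(im,cv2.COLOR_BGR2GRAY)
    x0,x1,y0,y1=wh
    w=np.array([[x1,y1,z],[x1,y0,z],[x0,y0,z],[x0,y1,z]])
    c=(np.linalg.inv(T)@np.c_[w,np.ones(4)].T)[:3];u=(K@(c/c[2]))[:2].T.astype(np.float32)
    W,H=int((y1-y0)*3000),int((x1-x0)*3000)
    M=cv2.getPerspectiveTransform(u,np.float32([[0,0],[W,0],[W,H],[0,H]]))
    r=cv2.warpPerspective(g,M,(W,H),flags=cv2.INTER_CUBIC)
    L=cv2.createLineSegmentDetector().detect(r)[0][:,0]
    for a in L:
        d=np.hypot(a[2]-a[0],a[3]-a[1])
        if d>170:
            an=-np.degrees(np.arctan2(a[3]-a[1],a[2]-a[0]));an=(an+45)%90-45
            yield d,an,(x1-(a[1]+a[3])/6000,y1-(a[0]+a[2])/6000)
for n in("r0","r1","w3","post"):
    T=np.load(f"pics/{n}.npy");i2=cv2.imread(f"pics/{n}.png")
    S=list(segs(i2,K,T,.036,(.44,.68,-.26,.0)))
    print(n,*[(int(d),round(float(a),2),np.round(c,3).tolist()) for d,a,c in S],sep="\n ")
m=cv2.inRange(cv2.cvtColor(im,cv2.COLOR_BGR2GRAY),0,40)
n,l,s,c=cv2.connectedComponentsWithStats(m)
for i in range(1,n):
    if 100<s[i][4]<6000 :
        p=plane(K,T,c[i],.076);print(s[i],p)
        if abs(p[0]-.45)<.03:
            cn=max(cv2.findContours((l==i).astype(np.uint8),cv2.RETR_EXTERNAL,cv2.CHAIN_APPROX_NONE)[0],key=cv2.contourArea)
            print(cv2.minAreaRect(np.array([plane(K,T,q[0],.076)[:2]*1e3 for q in cn]).astype(np.float32)))
E
```

```text
[ 0.3767 -0.1241  0.2001] 19.7
r0
 (777, 0.1, [0.6349999904632568, -0.12999999523162842])
 (235, 1.62, [0.47999998927116394, -0.05299999937415123])
 (238, 1.57, [0.47999998927116394, -0.13699999451637268])
 (172, 1.6, [0.4690000116825104, -0.19200000166893005])
 (418, 1.59, [0.5989999771118164, -0.11999999731779099])
 (241, 1.58, [0.48100000619888306, -0.10700000077486038])
 (235, 1.65, [0.47999998927116394, -0.03999999910593033])
 (575, 1.6, [0.593999981880188, -0.12200000137090683])
 (450, 1.6, [0.527999997138977, -0.11900000274181366])
r1
 (777, -0.12, [0.6430000066757202, -0.12999999523162842])
 (235, 1.68, [0.47999998927116394, -0.054999999701976776])
 (243, 1.61, [0.48100000619888306, -0.13699999451637268])
 (245, 1.69, [0.48100000619888306, -0.1940000057220459])
 (413, 1.6, [0.5989999771118164, -0.12200000137090683])
 (206, 1.67, [0.4860000014305115, -0.10700000077486038])
 (170, 1.71, [0.5230000019073486, -0.164000004529953])
 (217, 1.82, [0.47699999809265137, -0.20800000429153442])
 (235, 1.61, [0.47999998927116394, -0.03400000184774399])
 (236, 1.62, [0.47999998927116394, -
[... 790 characters left out ...]
000100135803, -0.06499999761581421])
 (230, 1.7, [0.4790000021457672, -0.039000000804662704])
 (338, 1.62, [0.5289999842643738, -0.16500000655651093])
post
 (235, 1.61, [0.47999998927116394, -0.05299999937415123])
 (240, 1.58, [0.48100000619888306, -0.19099999964237213])
 (230, 0.02, [0.5230000019073486, -0.19599999487400055])
 (245, 1.6, [0.48100000619888306, -0.13699999451637268])
 (243, 1.6, [0.48100000619888306, -0.10700000077486038])
 (222, 1.58, [0.4779999852180481, -0.03999999910593033])
[ 77   4  57   4 153] [ 0.5093 -0.0172  0.076 ]
[242  80  26  27 675] [ 0.4504 -0.123   0.076 ]
((450.4972839355469, -122.91656494140625), (18.841787338256836, 19.07524299621582), 0.08816064149141312)
```

θ is 1.61°, consistent across views. The post measures (0.4505,−0.1229), and the slot row it predicts at x≈0.5605 agrees with the lip midline at 0.561. Now I'll grip the post along both axes.

```bash
cat >> h.py <<'E'
TH=1.61
def rz(t): t=np.radians(t);return np.array([[np.cos(t),-np.sin(t)],[np.sin(t),np.cos(t)]])
E
python3 - <<'E'
from h import *
set_gripper(.6)
for yaw in(90+TH,TH):
    move_ptp([.4505,-.1229,.15],down(yaw)); move_linear([.4505,-.1229,.06],.12,contact_N=8)
    print(current_position(),current_ft_force())
    set_gripper(0.); wait(.3);print(yaw,"held",current_position(),current_gripper_width(),current_grip_force(),current_ft_force())
    set_gripper(.6); wait(.2);print("free",current_position(),current_ft_force())
    move_linear([.4505,-.1229,.15],.15)
im,K,T=wrist(); 
move_ptp([.376,-.124,.2],down(0));im,K,T=wrist("post2")
m=cv2.inRange(cv2.cvtColor(im,cv2.COLOR_BGR2GRAY),0,40);n,l,s,c=cv2.connectedComponentsWithStats(m)
for i in range(1,n):
    if 400<s[i][4]<1000: print(plane(K,T,c[i],.076))
print(current_clock())
E
```

```text
[ 0.451  -0.1231  0.0606] [-0.0021 -0.6191 -0.2316]
91.61 held [ 0.4511 -0.1229  0.0607] 0.2175706761076447 60.063119530677795 [-1.3892 -0.129   6.6741]
free [ 0.4505 -0.1229  0.06  ] [ 0.06   -0.5053  0.0704]
[ 0.4511 -0.1231  0.0606] [0.3292 0.0732 0.3973]
1.61 held [ 0.4512 -0.1228  0.0608] 0.22440072366212296 58.76226782798767 [-0.9454  1.3915  5.8117]
free [ 0.4504 -0.1229  0.0599] [0.8638 0.1674 0.6802]
[ 0.4516 -0.1235  0.076 ]
29.45
```

The held TCP readings agree with vision to about 1 mm, putting the post at (0.4512,−0.1229). Now I'll pick and place, re-locating each module first in case one was knocked.

```bash
cat >> h.py <<'E'
POST=np.array([.4512,-.1229])
def slot(i,post=POST): return post+rz(TH)@np.array([.110,(i-2)*.036])
LEN=dict(a=60,c=44,d=36)
def rects(im,K,T,z=.042,th=45):
    n,l,s,_=cv2.connectedComponentsWithStats(cv2.inRange(cv2.cvtColor(im,cv2.COLOR_BGR2GRAY),0,th))
    o=[]
    for i in range(1,n):
        if not 150<s[i][4]<6000: continue
        cn=max(cv2.findContours((l==i).astype(np.uint8),cv2.RETR_EXTERNAL,cv2.CHAIN_APPROX_NONE)[0],key=cv2.contourArea)
        P=np.array([plane(K,T,p[0],z)[:2]*1e3 for p in cn]).astype(np.float32)
        c,wh,_=r=cv2.minAreaRect(P);b=cv2.boxPoints(r);v=max(b[1]-b[0],b[2]-b[1],key=np.linalg.norm)
        o.append((np.array(c)/1e3,max(wh),min(wh),np.degrees(np.arctan2(v[1],v[0]))%180))
    return o
def locate(n,g):
    for k in range(3):
        move_ptp([g[0]+.074,g[1],.125],down(180)); im,K,T=wrist("loc")
        r=[q for q in rects(im,K,T) if abs(q[1]-LEN[n])<(12 if k<1 else 4) and abs(q[2]-16)<(12 if k<1 else 3)]
        if not r: print("not found",rects(im,K,T)); return None
        q=min(r,key=lambda q:np.hypot(*(q[0]-g))+abs(q[1]-LEN[n])*.002);done=np.hypot(*(q[0]-g))<.006;g=q[0]
        if done and k: break
    print(n,q,current_clock()); return q
def pick_place(n,g,i,post=POST):
    q=locate(n,g)
    if q is None: return False
    p,yaw=q[0],(q[3]+90)%180
    set_gripper(1.);move_ptp([*p,.10],down(yaw))
    if move_linear([*p,.020],.12,contact_N=8): print("contact",current_position());return False
    set_gripper(0.);w=current_gripper_width();zh=current_position()[2];print("grip",w,current_grip_force(),zh)
    move_linear([*p,.16],.15)
    s=slot(i,post);move_ptp([*s,.16],down(90+TH))
    move_linear([*s,.10],.12)
    c=move_linear([*s,.0565],.05,contact_N=10);print("down",c,current_position(),current_ft_force(),current_gripper_width())
    if c: return False
    set_gripper(min(1,w+.2));wait(.2)
    move_linear([*s,.16],.12);print("done",current_clock());return True
E
python3 - <<'E'
from h import *
move_ptp([.50,.1,.25],down(180))
print(pick_place("a",np.array([.5595,.246]),3))
move_ptp([.486,-.12,.19],down(0));wrist("sa")
cv2.imwrite("pics/sa_c.png",cv2.imread("pics/sa.png")[20:240,80:440])
E
```

```text
a (array([0.5596, 0.246 ]), 59.12929153442383, 15.904383659362793, np.float32(167.62553)) 33.0833
grip 0.6873009242280983 65.15435457229614 0.02128395538953732
down True [ 0.5602 -0.0837  0.0573] [ 1.1308 -0.6807  3.1924] 0.6958817165075787
False
```

View pics/sa_c.png

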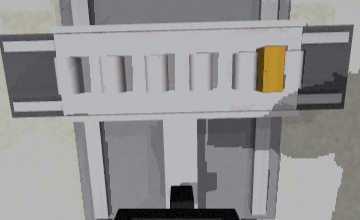

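The descent stopped by contact at TCP z 0.0573. That equals grasp height 0.0213 + 0.036, so it was seated. My script then left without releasing, and the crop shows module a still in the gripper, with slot3 empty. I'll recheck the post and the module in hand.

```bash
cat >> h.py <<'E'
def seepost(yaw=0,g=POST):
    off=rz(yaw)@np.array([.074,0])
    move_ptp([*(np.array(g)-off),.2],down(yaw));im,K,T=wrist("postv")
    r=[q for q in rects(im,K,T,.076,40) if np.hypot(*(q[0]-g))<.05 and q[1]<26]
    return r
E
python3 - <<'E'
from h import *
print(seepost(),current_gripper_width(),current_grip_force())
E
```

```text
[(array([ 0.4503, -0.1248]), 18.984596252441406, 18.926895141601562, np.float32(90.6895))] 0.6913194535622229 68.1410014629364
```

View pics/postv.png

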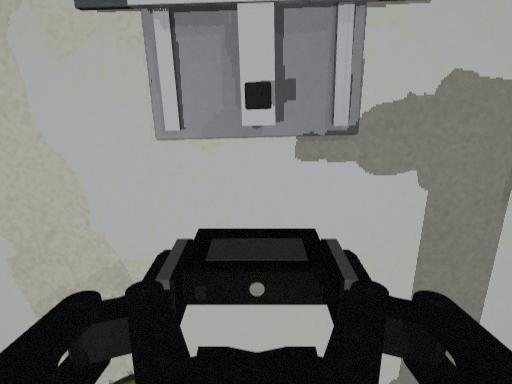

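The module sits level in the hand, dot at (257,289). The carriage shifted by about 1 mm. I'll measure the in-hand offset, then insert again with the updated post and accept a seat contact.

```bash
python3 - <<'E'
s=open("h.py").read()
a,b=s.split("    s=slot(i,post);move_ptp")
a+='''    return place(i,post,w,zh)
def handoff(zh):
    """tool-x,y of the held module's dot, from the wrist picture"""
    im,K,T=wrist("hand");H=get_calibration("wrist")["hand_eye"]
    c=[c for c,q in whites(im,10,400,110) if np.hypot(*(c-(257,289)))<22]
    if not c: print("no dot");return np.zeros(2)
    return plane(K,H,min(c,key=lambda c:np.hypot(*(c-(257,289)))),-(.042-zh))[:2]
def place(i,post,w,zh):
    o=handoff(zh);print("hand offset",o)
    t=np.radians(90+TH);d=np.array([np.cos(t),np.sin(t)])*o[0]*.5
    s=slot(i,post)-d;move_ptp([*s,.16],down(90+TH))
    move_linear([*s,.10],.12)
    c=move_linear([*s,.036+zh-.0006],.05,contact_N=10);z=current_position()[2]
    print("down",c,current_position(),current_ft_force(),current_gripper_width(),zh)
    if z>.036+zh+.004: print("NOT SEATED");return False
    set_gripper(min(1,w+.2));wait(.2)
    move_linear([*s,.16],.12);print("done",current_clock());return True
'''
open("h.py","w").write(a)
E
python3 - <<'E'
from h import *
P=np.array([.4500,-.1242])
print(place(3,P,.6913,.0213))
print(seepost(0,P))
move_ptp([.486,-.10,.19],down(0));im,K,T=wrist("sa2")
print([q for q in rects(im,K,T,.078) if abs(q[0][0]-.56)<.03],slot(3,P))
c=min([c for c,q in whites(im,4,80,110)],key=lambda c:np.hypot(*(plane(K,T,c,.078)[:2]-slot(3,P))));print(plane(K,T,c,.078))
cv2.imwrite("pics/sa2_c.png",im[20:240,80:440])
E
```

```text
hand offset [0.0002 0.0008]
down True [ 0.5589 -0.0852  0.0573] [0.0298 0.1952 3.5419] 0.6913647181651635 0.0213
done 46.9333
TrueTraceback (most recent call last):
  File "<stdin>", line 4, in <module>
NameError: name 'seepost' is not defined
```

```bash
cat >> h.py <<'E'
BIAS=np.array([.0003,-.0006])
def seepost(g=POST):
    move_ptp([g[0]-.074,g[1],.2],down(0));im,K,T=wrist("postv")
    r=[q for q in rects(im,K,T,.076,40) if np.hypot(*(q[0]-g))<.05 and q[1]<26]
    return r[0][0]-BIAS
def seedots(g,z=.078):
    """dot & black rectangle near each expected seated position, camera straight above"""
    o=[]
    for e in g:
        move_ptp([e[0]-.074,e[1],.19],down(0));im,K,T=wrist("dots")
        ws=[plane(K,T,c,z)[:2]-BIAS for c,q in whites(im,4,120,110)]
        r=[(q[0]-BIAS,q[1],q[2],q[3]) for q in rects(im,K,T,z) if np.hypot(*(q[0]-e))<.015]
        o.append((min(ws,key=lambda c:np.hypot(*(c-e))),r))
    return o
E
python3 - <<'E'
from h import *
P=seepost(np.array([.45,-.1242]));print(P,slot(3,P))
print(seedots([slot(3,P)]))
ok=pick_place("c",np.array([.4565,.2397]),2,P);print(ok)
if ok:
    P=seepost(P);print(P,[slot(i,P) for i in(3,2)],seedots([slot(3,P),slot(2,P)]))
E
```

```text
[ 0.4506 -0.1243] [ 0.5596 -0.0852]
[(array([ 0.5624, -0.0859]), [(array([ 0.5624, -0.0854]), 58.68876647949219, 16.437854766845703, np.float32(0.71346235))])]
c (array([0.4566, 0.2397]), 43.079463958740234, 15.895092964172363, np.float32(170.47136)) 51.3417
grip 0.5071564320879672 61.25297427177429 0.020779314070450597
hand offset [-0.0004  0.0002]
down True [ 0.5604 -0.121   0.0568] [ 1.1591 -0.4886  3.3209] 0.5063732349664157 0.020779314070450597
done 59.8417
True
[ 0.4514 -0.1242] [array([ 0.5603, -0.0851]), array([ 0.5613, -0.1211])] [(array([ 0.5631, -0.086 ]), [(array([ 0.5632, -0.0858]), 58.15553665161133, 15.834002494812012, np.float32(0.87182426))]), (array([ 0.56  , -0.1204]), [(array([ 0.5602, -0.1205]), 42.74528884887695, 16.116474151611328, np.float32(1.7056754))])]
```

Measured relative to the post, module a sits 2.8 mm too far along its slot and c sits 1.3 mm short. I'll centre them by closing the fingers at the slot centre, then measure again.

```bash
cat >> h.py <<'E'
def rel(d,P): return rz(TH).T@(d-P)*1e3
def centre(i,P,w,dx=0.,z=.058):
    s=slot(i,P)+rz(TH)@np.array([dx,0]);move_ptp([*s,.16],down(90+TH));set_gripper(min(1,w+.25))
    if move_linear([*s,z],.1,contact_N=8): print("contact!",current_position())
    set_gripper(0.);wait(.2);print("held",current_position(),s,current_gripper_width(),current_ft_force())
    for k in(.03,.08,.2): set_gripper(min(1,w+k))
    wait(.1);move_linear([*s,.16],.12)
def survey(P,ix):
    P=seepost(P);D=seedots([slot(i,P) for i in ix])
    for i,(d,r) in zip(ix,D): print("slot",i,"dot rel",rel(d,P),"exp",(i-2)*36,"rect",[(rel(q[0],P),q[1],q[2],q[3]-TH) for q in r])
    print("post",P,current_clock());return P
E
python3 - <<'E'
from h import *
P=np.array([.4514,-.1242])
centre(3,P,.69);P=survey(P,[3,2])
E
```

```text
held [ 0.5613 -0.0852  0.0591] [ 0.5603 -0.0851] 0.686899803265976 [-0.5404 -0.1089  5.4729]
slot 3 dot rel [110.7965  35.3468] exp 36 rect [(array([110.9141,  35.1955]), 58.49725341796875, 16.1010799407959, np.float32(-0.32793868))]
slot 2 dot rel [109.3502   0.746 ] exp 0 rect [(array([109.3305,   0.8357]), 42.75889587402344, 16.10445213317871, np.float32(0.09052682))]
post [ 0.4513 -0.1244] 68.875
```

Slot errors are now +0.8 and −0.65 mm. Next is d into slot 1.

```bash
python3 - <<'E'
from h import *
P=np.array([.4513,-.1244])
ok=pick_place("d",np.array([.4627,.3483]),1,P);print(ok)
if ok: P=survey(P,[3,2,1])
E
```

```text
d (array([0.4628, 0.3482]), 35.477474212646484, 15.877264022827148, np.float32(155.70888)) 70.9667
grip 0.4109997286435158 60.171958208084106 0.02066472739292597
hand offset [0.0006 0.0011]
down True [ 0.5621 -0.1574  0.0567] [0.6188 0.8049 3.8457] 0.41271409538784076 0.02066472739292597
done 80.2083
True
slot 3 dot rel [110.6505  35.2776] exp 36 rect [(array([110.6653,  35.1545]), 58.53044509887695, 15.912371635437012, np.float32(0.024350882))]
slot 2 dot rel [109.047   0.836] exp 0 rect [(array([109.1306,   0.8982]), 42.322174072265625, 16.002511978149414, np.float32(-0.5553013))]
slot 1 dot rel [108.8272 -35.7369] exp -36 rect [(array([108.8404, -35.8746]), 34.809478759765625, 16.262510299682617, np.float32(-0.17303288))]
post [ 0.4521 -0.1244] 82.6583
```

All three are seated within about 1 mm. Now I'll grip the post with the camera side facing +y, slide a under the pointer, hold, then release and check tip against dot in tilted views.

```bash
cat >> h.py <<'E'
REL=dict(a=(.1107,.0353),c=(.1090,.0008),d=(.1088,-.0358))
def grab(P):
    move_ptp([*P,.15],down(90+TH));set_gripper(.6);move_linear([*P,.060],.12,contact_N=8)
    set_gripper(0.);wait(.2);print("grab",P,current_position(),current_grip_force(),current_ft_force())
def slide(t):
    """bring the TCP (holding the post) to t, correcting the arm's residual"""
    t=np.array(t);move_linear([*t,.060],.05)
    e=t-current_position()[:2]
    move_linear([*(t+e),.060],.01);print("at",current_position(),t,current_ft_force())
E
python3 - <<'E'
from h import *
P=np.array([.4519,-.1244]);TIP=np.array([.666,-.1263])
grab(P)
slide(TIP-rz(TH)@np.array(REL["a"]));wait(2.6)
q=np.array(current_position());t=current_clock()
set_gripper(.6);move_linear([*q[:2],.15],.15)
move_ptp([.48,q[1],.28],down(90+TH))
c0=np.array([.667,-.127,.09])
for k,(az,d,el,roll) in enumerate([(-35,.35,30,180),(35,.35,35,180)]):
    a,e=np.radians([az+180,el]);cam=c0+d*np.array([np.cos(a)*np.cos(e),np.sin(a)*np.cos(e),np.sin(e)])
    p,r=lookpose(cam,c0,roll);move_ptp(p,r);wrist(f"t{k}");print(p)
o=[cv2.resize(cv2.imread(f"pics/t{k}.png")[130:260,186:326],(400,371),interpolation=cv2.INTER_NEAREST) for k in(0,1)]
cv2.imwrite("pics/tt.png",np.hstack(o));print(t,current_clock())
E
```

```text
grab [ 0.4519 -0.1244] [ 0.4525 -0.1247  0.0609] 59.26305949687958 [-1.6291 -0.7224  6.206 ]
at [ 0.5568 -0.1648  0.0609] [ 0.5563 -0.1647] [0.2542 1.7747 6.3545]
[ 0.5363 -0.0356  0.219 ]Traceback (most recent call last):
  File "<stdin>", line 11, in <module>
bench.Unreachable: the arm cannot take that pose within its joint ranges
```

```bash
python3 - <<'E'
from h import *
c0=np.array([.667,-.127,.09])
for az,d,el in[(35,.33,45),(30,.35,45),(20,.35,40),(0,.35,40)]:
    a,e=np.radians([az+180,el]);cam=c0+d*np.array([np.cos(a)*np.cos(e),np.sin(a)*np.cos(e),np.sin(e)])
    p,r=lookpose(cam,c0,180)
    if ik(p,r) is not None:
        move_ptp(p,r);wrist("t1");print(p,az);break
o=[cv2.resize(cv2.imread(f"pics/t{k}.png")[130:260,186:326],(400,371),interpolation=cv2.INTER_NEAREST) for k in(0,1)]
cv2.imwrite("pics/tt.png",np.hstack(o));print(current_clock())
E
```

```text
[ 0.5797 -0.1875  0.242 ] 35
95.8333
```

View pics/tt.png

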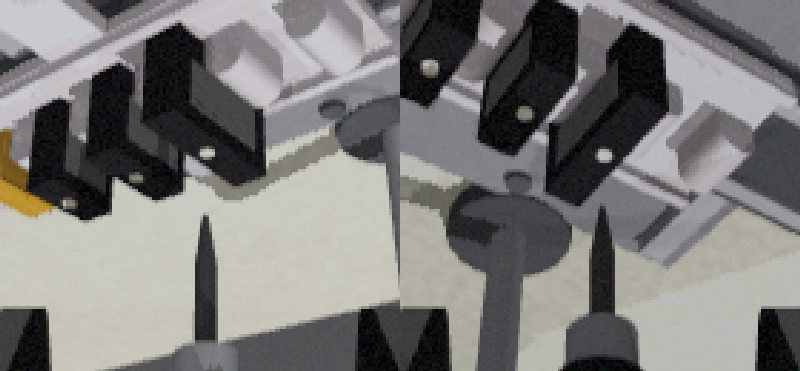

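In both views the dot is vertically in line with the tip: t0 has dot (258.4,183.6) and tip (257.8,204.9), t1 has dot (257.8,184.3) and tip (256.4,202.1). All modules are standing. I'll triangulate the horizontal offset.

```bash
python3 - <<'E'
from h import *
K=get_calibration("wrist")["K"];T=[np.load(f"pics/t{k}.npy") for k in(0,1)]
a=tri([(K,T[0],(258.45,183.6)),(K,T[1],(257.75,184.3))]);b=tri([(K,T[0],(257.8,204.9)),(K,T[1],(256.35,202.1))])
print("dot",a,"tip",b,a[0]-b[0])
E
```

```text
dot (array([ 0.6661, -0.1257,  0.0799]), [np.float64(0.0003978884982648789), np.float64(0.00039788849826505947)]) tip (array([ 0.6667, -0.127 ,  0.1055]), [np.float64(0.0003615714985446603), np.float64(0.0003615714985447035)]) [-0.0006  0.0013 -0.0256]
```

The error is about 1.4 mm. I'll apply that correction, hold a again, then c and d, and pull back to the front stop.

```bash
python3 - <<'E'
from h import *
move_ptp([.48,-.165,.28],down(90+TH))
grab(np.array([.5566,-.1648]))
A=np.array([.5572,-.1661])
for n in"acd":
    slide(A+rz(TH)@(np.array(REL["a"])-np.array(REL[n])));wait(2.7)
    cv2.imwrite(f"pics/dw_{n}.png",cv2.cvtColor(read_camera("scene"),cv2.COLOR_RGB2BGR));print(n,current_clock())
q=current_position();print(move_linear([.47,-.1244,.060],.05))
print(move_linear([.4475,-.1244,.060],.02,contact_N=5),current_position(),current_ft_force(),current_clock())
E
```

```text
grab [ 0.5566 -0.1648] [ 0.5572 -0.165   0.061 ] 59.73683953285217 [-1.766   0.2083  6.838 ]
at [ 0.5577 -0.166   0.061 ] [ 0.5572 -0.1661] [-0.8594  1.4532  5.1464]
a 103.4417
at [ 0.5584 -0.1314  0.061 ] [ 0.5579 -0.1316] [0.3242 0.3925 5.9445]
c 107.2833
at [ 0.5576 -0.0948  0.061 ] [ 0.5571 -0.095 ] [-0.2457  1.3632  5.1729]
d 111.1667
False
True [ 0.45   -0.1245  0.061 ] [ 0.9718 -0.2433  2.2097] 114.1833
```

Before releasing, I'll check whether this really is the stop, using a firmer pull.

```bash
python3 - <<'E'
from h import *
print(move_linear([.445,-.1244,.060],.02,contact_N=12),current_position(),current_ft_force())
wait(.3);print(current_position(),current_ft_force())
p=current_position();set_gripper(.6);wait(.2);print(current_position(),current_ft_force())
move_linear([p[0],p[1],.16],.15)
P=survey(np.array([.450,-.1245]),[3,2,1])
q=[.50,-.12,.27];move_ptp([.49,-.12,.22],down(0));im,K,T=wrist("fin")
s=cv2.cvtColor(read_camera("scene"),cv2.COLOR_RGB2BGR);cv2.imwrite("pics/fin_m.png",np.hstack([cv2.resize(cv2.imread("pics/dw_c.png")[120:280,110:310],(400,320)),im[0:320,56:456]]))
print(current_clock())
E
```

```text
True [ 0.4499 -0.1245  0.061 ] [ 3.0419 -0.171   2.6398]
[ 0.4499 -0.1245  0.061 ] [2.3746 0.2058 2.2229]
[ 0.45   -0.1246  0.0611] [1.0604 0.9192 0.3279]
slot 3 dot rel [110.4415  35.3436] exp 36 rect [(array([110.3669,  35.2925]), 58.48744201660156, 16.02261734008789, np.float32(-0.41311085))]
slot 2 dot rel [108.896   0.857] exp 0 rect [(array([108.9947,   0.8638]), 42.76591491699219, 16.100921630859375, np.float32(0.04951167))]
slot 1 dot rel [108.5995 -35.6703] exp -36 rect [(array([108.7846, -35.8581]), 34.6674919128418, 16.26558494567871, np.float32(-0.3276304))]
post [ 0.45   -0.1242] 118.825
119.2333
```

View pics/fin_m.png

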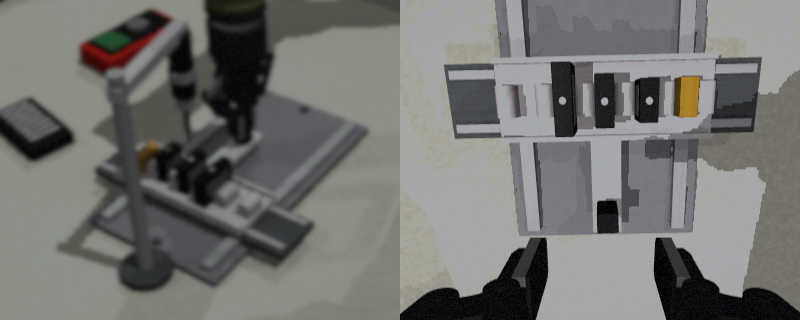

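Hard contact holds x at 0.450, so the carriage is at the front stop. The picture shows the three modules upright in slots 3, 2 and 1, the blank in slot0, and the gripper clear. I'll hand in.

```bash
python3 -c "
from bench import *
print(close_job())"
```

```text
the job is handed in; nothing more can be done
None
```

The job is handed in at about 119 s on the robot's clock: the three modules present (a, c and d) stand in slots 3, 2 and 1, centred to within about 1.5 mm, each was held about 2.7 s under the pointer from longest to shortest (only a's dot checked by camera, 1.4 mm off and then corrected; c and d placed by the same measured offsets), and the carriage is back at its front stop and let go, with the blank, meter, bit case, jar and pink look-alike untouched.

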